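# Set the goniometer's detector arm to the red line and clamp it

### The job

On the laser goniometer, push the detector arm round with one finger on its black end grip until its black pointer meets the tip of the red set hand, then push the orange clamp lever clockwise fully home to lock it, leaving the pointer on the red hand. Push gently: pinch or lift nothing, keep off the detector head, laser and grating, do not turn the set hands, and leave the stand and everything else on the bench where they are.

Things in the scene. Friction and masses are not known exactly. Their poses are not given: they have to be found in the camera images.
- stand: The goniometer: a grey round base (210 mm across, top at 32 mm) on three rubber feet, standing loose on the bench, about 4.5 kg. Above it a white-faced divided circle, 170 mm across, face 69 mm above the bench, marked every 5 degrees all round. Origin: on the circle's vertical axis, at bench height; z up; its +x runs along the fixed beam arm to the laser (away from the robot, give or take 0.25 rad). All parts below turn or sit on it.
- detector_arm (a joint): Angle (rad) of the swinging detector arm about the stand's vertical axis. 0: the arm points along the stand's -x (towards the robot); it grows anticlockwise seen from above, that is towards the robot's right. Travel -1.15 to 1.0. It starts swung to the robot's left, at -1.0 to -0.7, and stays where it is left; about 1 N at the grip moves it. The aluminium bar is 22 mm wide, 42 to 56 mm above the bench, passes under the circle and ends 190 mm from the axis.
- grip_mid (a point): Middle of the black grip at the arm's outer end, 167.5 mm from the axis, 48 mm above the bench. The grip is 45 mm long along the arm (145 to 190 mm from the axis), 24 mm wide, and reaches from 36 to 60 mm above the bench; open space under it. The point's +x points along the arm in to the axis.
- grip_left: Left half (robot's left when the arm points at the robot) of the black grip: 45 x 12 x 24 mm, origin at its centre; its outer face, 12 mm from the arm's centre line, is the one to push on to turn the arm anticlockwise (joint grows).
- grip_right: Right half of the black grip, the mirror image; its outer face is pushed to turn the arm clockwise (joint falls).
- pointer_tip (a point): Inner tip of the arm's black pointer, over the circle's edge, 64 mm from the axis, 73 mm above the bench. +x points along the arm in to the axis.
- red_hand (a joint): Angle (rad) of the red set hand, a red strip lying on the circle from the hub to 62 mm from the axis; same zero and sense as the detector_arm joint, so the pointer is on the red hand when the two joints are equal. It starts between -0.35 and 0.55 and must stay as it is.
- red_hand_tip (a point): Outer tip of the red hand, 62 mm from the axis, 71 mm above the bench. +x points along the hand in to the axis.
- green_hand_tip (a point): Outer tip of the green set hand, which marks another line; same size, 74 mm above the bench, anywhere round the circle at least 0.35 rad from the red one. Leave it.
- clamp_lever (a joint): Angle (rad) of the orange clamp lever about its own vertical axis: it grows clockwise seen from above, 0 fully slack to 1.05 fully home at its hard stop. It starts at 0 to 0.25, and stays where it is left; about 1 N at its end moves it.
- lever_pivot (a point): Pivot of the clamp lever, 55 mm above the bench, on a lug at the right of the base: in the stand's frame 10 mm to -x and 117.5 mm to -y. The point's +x points along the lever to its end; at joint value q this is turned by -1.361 - q (rad) about z from the stand's +x, so a slack lever sticks out to the right.
- lever_end (a point): Outer end of the lever, 64 mm from its pivot, 55 mm above the bench. The orange handle is 14 mm wide, reaches from 8 to 64 mm from the pivot and from 47 to 63 mm above the bench; open space beyond the base under it.
- lever_back: Half of the orange handle on the far side from the robot: the side to push on to close the clamp. Origin on the pivot at bench height.
- lever_front: Other half of the orange handle, on the robot's side. Origin on the pivot at bench height.
- detector_head: Black detector box on a short post on the arm: 34 mm wide, 72 to 106 mm above the bench, reaching from 100 to 135 mm from the axis with its window and connector. Origin under its centre, 117 mm from the axis. Do not touch.
- grating: Glass grating in a frame on the hub, 50 mm wide, top 122 mm above the bench, on the axis. Do not touch.
- laser: Black laser tube, 34 mm thick, 150 mm long without its brass nose and cord end, its axis 93 mm above the bench, along the stand's +x from 77 to 255 mm from the axis; origin at the front end of the tube on its axis. Do not touch.
- lens_cap: Black lens cap, 52 mm across, 13 mm high, lying on the bench near the front right of the goniometer; origin under its centre. Leave it.
- hex_key: Steel L-shaped hex key, 6 mm thick, 95 mm long with a 28 mm short leg, lying flat near the front left of the goniometer. Leave it.
- iris_mount: Black 48 mm iris on a steel post with a round aluminium foot, 106 mm tall, standing to the right of the clamp lever, about 100 mm beyond its end; origin under its foot. Leave it.
- tape_roll: Yellow roll of tape, 60 mm across, 19 mm high, lying to the left of the laser; origin under its centre. Leave it.
- bottle: Green bottle with a white cap, 64 mm across, 190 mm tall, standing at the left of the bench; origin under its centre. Leave it.
- multimeter: Yellow multimeter, 140 x 78 mm, 42 mm high with its knob, lying at the right of the bench; origin under its centre. Leave it.
- bracket: Aluminium angle bracket, 86 mm tall, 60 mm wide, standing at the left front of the bench; origin under its upright plate. Leave it.

How it is judged:
By the outcome, as a careful person would: the job done as asked, in the order asked, and still so for the second after the job is handed in, with the robot touching nothing.
It also fails if it takes over 58 s, if anything falls off the work surface, if the arm or the gripper's body presses on something with over 40 N, if the wrist force passes 120 N, or if a joint passes its speed limit or range.

### The arm

A 7-joint arm with a two-finger parallel gripper is mounted at the origin on the work surface. World frame = base frame: x ahead of the robot, y to its left, z up, the work surface at z = 0. Lengths are in m, angles in rad, forces in N, time in s.
With the tool pointing down it reaches from about 0.4 to 0.85 m from the base axis. Payload 4.5 kg.
Tool frame: the origin (TCP) lies at the very end of the fingers, on their centre line; the grasp point (between the pads) lies 19 mm behind it; y points along the fingers, z is the direction in which the jaws open and shut, and the axes are right-handed (so a half turn about y gives the same grasp; the last joint's range is limited). The gripper opens to 85 mm and grips with 20 to 120 N. Pads are 22 mm wide; open, the fingers measure 114 mm over their backs; the gripper's body (76 mm by 85 mm) begins 54 mm behind the grasp point. The pads swing forward as they close: fully open they stand 13 mm farther back than shut.
Start: joints at [-1.091, 0.689, -0.195, 1.565, 0.157, 0.902, -0.215], TCP at [0.269, 0.564, 0.231] pointing down, gripper open.
Joint ranges: [-3.01, 3.01], [-0.46, 2.08], [-1.47, 1.51], [0.13, 2.56], [-1, 4.14], [0.04, 2.09], [-2.66, 2.66]. Speed limits (rad/s): [2.57, 2.57, 3.14, 3.14, 3.14, 3.14, 3.14].

### API

Orientations are given as a unit quaternion [w, x, y, z].
In Python, from bench import env gives the robot as it stands.
- The arm moves only by the tool play_rows, never from a script. Its argument "increments" is a list of rows, each a list of 4 numbers: the shift along the tool's x, y, z in m, then the turn about the tool's y in degrees. In form: [[x, y, z, twist], ...]. A call has 1 to 12 rows; each row is the pose to reach, as a shift and turn from the pose measured when the call began, along the tool's axes at that moment; what a row does not reach only later rows make up. A row lasts 1/8 s, in which the tool goes at most 62.5 mm and 10.7 degrees, less where a joint would pass 70% of its speed; a pose out of reach is approached as far as the arm can. A call with a gripper value outside its range is refused whole. "gripper" is the finger opening in m, from 0 to 0.0854, set as the call begins (left out, the last holds). The fingers move at their own pace and stop on an object; "squeeze" is the grip in N (left out, the last holds). Time passes only in rows, so rows that repeat a pose let the fingers close. It gives the time, the measured TCP pose, the force and the opening at its end, in the units of the state.
- env.state(): the state, without advancing time (a new reading comes with each control period).
- env.grab_frame(name): name is "scene" or "top" or "wrist"; returns a dict with "pixels" (400x640x3 uint8, blue, green, red), "z_map" (400x640 float32, m along the optical axis (not along the pixel's ray), 0 where there is no reading), "K" (3x3 intrinsics, pixels), "R" (3x3) and "t" (3): a world point X has camera coordinates R X + t; the wrist camera has in their place "tool_from_camera" (4x4, takes a point from camera to tool coordinates, whose origin is the TCP and whose axes are the tool frame's). Camera axes: x right, y down, z forward; pixel columns grow to the right and rows downward; lengths in m; the calibration is good to about 2 mm. The wrist camera is an equidistant fisheye: a pixel r from the principal point sees the ray r / f radians off the axis. A picture is of the moment at which its call begins: read the wrist's pose just before it.
- env.hand_in(): hands the job in, once; it reports no verdict.
The state is a dict: "time_s": time; "joints": joint angles; "dq": joint speeds; "effort": joint torques, N m; "position": TCP position; "tool_rot": TCP orientation; "force": force on the tool from outside, world axes, zero at the start; "moment": the same for the moment, N m; "width": opening from 0.0 (shut) to 1.0 (fully open).
Only numpy, scipy, OpenCV 4.12 (cv2) and the standard library are available. Lean on these libraries where they do the work, as an engineer would, in place of code of your own. Each camera call takes 0.05 s, during which the arm holds its last target. There are 200 camera calls.

## Working session

There is one attempt and no reset: what is moved stays moved. The work goes in short steps, Python scripts to look and compute and a tool call to move; the robot and the scene stay as the last step left them, time stands still between calls to the robot, and variables do not carry over. Pictures are saved under pics/ and viewed, about 8 in all and at most 12, crops included, and the job is handed in when it is done.

Besides the shell and the picture viewer there is one more tool, called after "Emit:" as a command line: name --pt "numbers of a row" for each row, then --argument value for the rest. play_rows: Moves the arm, as the interface text tells. Its arguments: {"type":"object","properties":{"increments":{"type":"array","items":{"type":"array","items":{"type":"number"}}},"gripper":{"type":"number"},"squeeze":{"type":"number"}},"required":["increments"]}

```bash
ls; mkdir -p pics; python3 - <<'E'
from bench import env
import cv2,numpy as np
s=env.state();print(s)
for n in("top","scene"):
    f=env.grab_frame(n);cv2.imwrite(f"pics/{n}0.png",f["pixels"]);np.savez(f"pics/{n}0.npz",**f)
    print(n,f["K"],f["R"],f["t"])
E
```

```text
pics
{'time_s': 0.0, 'joints': array([-1.09124513,  0.68999518, -0.19449806,  1.56639455,  0.15730783,
        0.90248389, -0.21513772]), 'dq': array([-0.0004828 ,  0.00091246,  0.00091493, -0.00166646,  0.00171688,
       -0.00233308, -0.00143429]), 'effort': array([ 1.02772130e-03, -5.39627910e+01, -1.26617767e+00, -1.58545518e+01,
        9.08697053e-03,  9.53951821e-03,  6.20281384e-06]), 'position': array([0.26922649, 0.5632964 , 0.2304632 ]), 'tool_rot': array([-0.68895918,  0.69028153, -0.1563742 ,  0.15618501]), 'force': array([ 0.11595721, -0.2706762 ,  0.17453293]), 'moment': array([ 0.06432571, -0.01101   ,  0.01495742]), 'width': 0.9980062819827258}
top [[377.29183195   0.         318.82924325]
 [  0.         377.29183195 203.66186034]
 [  0.           0.           1.        ]] [[-8.99475122e-05 -9.99990596e-01 -4.33585791e-03]
 [-9.82613748e-01  8.93384982e-04 -1.85659432e-01]
 [ 1.85661560e-01  4.24377399e-03 -9.82604588e-01]] [-0.0009901   0.55513987  0.98619611]
scene [[412.81922488   0.         316.34670501]
 [  0.         412.81922488 197.11997794]
 [  0.           0.           1.        ]] [[ 0.4221661   0.90627716  0.02091629]
 [ 0.60075089 -0.26241634 -0.75513974]
 [-0.67887713  0.33135988 -0.6552301 ]] [-0.2131111  -0.25923588  1.58869823]
```

View pics/top0.png

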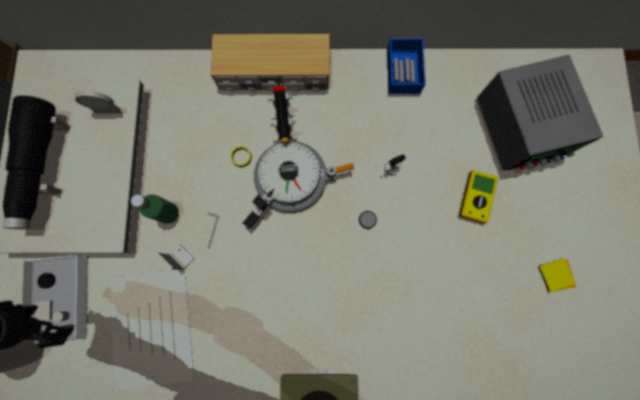

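View pics/scene0.png

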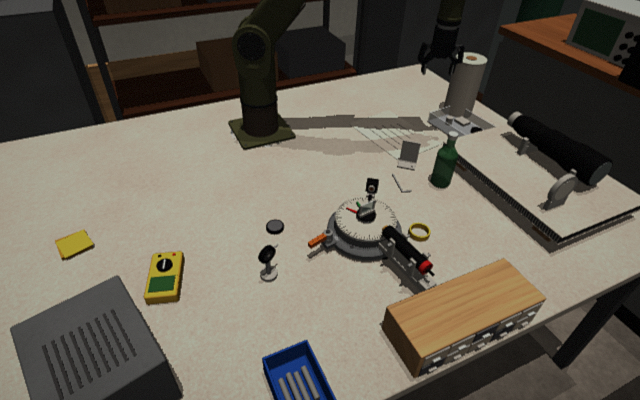

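The top view shows the circle centred near (290,174), with the red hand to about (298,188) and the green hand near (287,190). The grip is at (252,219), the lever at (343,168) and the iris at (395,165). The scene view agrees. Next I'll compute positions.

```bash
cat > h.py <<'E'
import numpy as np,cv2
from scipy.optimize import least_squares
def ray(f,uv,z):
    uv=np.atleast_2d(uv).astype(float);R,t,K=f["R"],f["t"],f["K"]
    c=-R.T@t;d=np.c_[uv,np.ones(len(uv))]@np.linalg.inv(K).T@R
    return c+d*((z-c[2])/d[:,2])[:,None]
def proj(f,X):
    p=(np.atleast_2d(X)@f["R"].T+f["t"])@f["K"].T
    return p[:,:2]/p[:,2:]
def cloud(f):
    v,u=np.mgrid[:400,:640];Z=f["z_map"];K=f["K"]
    c=np.stack([(u-K[0,2])/K[0,0]*Z,(v-K[1,2])/K[1,1]*Z,Z],-1)
    return (c-f["t"])@f["R"]
def circ(p):
    return least_squares(lambda q:np.hypot(*(p-q[:2]).T)-q[2],[*p.mean(0),.085],loss="soft_l1",f_scale=.001).x
E
python3 - <<'E'
from h import *
f=dict(np.load("pics/top0.npz"));P=cloud(f);im=f["pixels"];hsv=cv2.cvtColor(im,cv2.COLOR_BGR2HSV)
roi=np.zeros((400,640),bool);roi[120:240,225:420]=1
# white disk by colour -> hull
w=((hsv[...,1]<60)&(hsv[...,2]>120)&roi&(P[...,2]>.055)&(P[...,2]<.085)).astype(np.uint8)
cs,_=cv2.findContours(w,cv2.RETR_EXTERNAL,cv2.CHAIN_APPROX_NONE);c=max(cs,key=cv2.contourArea)
h=cv2.convexHull(c)[:,0]
q=circ(ray(f,h,.069)[:,:2]);print("disc",q,"medz",np.median(P[w>0][:,2]))
m=roi&(P[...,2]>.026)&(P[...,2]<.036)
C=q[:2]
for n,lo,hi,z in(("red",(0,110,60),(8,255,255),.071),("green",(45,90,30),(85,255,255),.074),("orange",(9,140,90),(19,255,255),.063)):
    k=(cv2.inRange(hsv,lo,hi)>0)&roi
    v,u=np.nonzero(k);p=ray(f,np.c_[u,v],z)[:,:2]
    g=np.hypot(*(p-C).T)<(.2 if n=="orange" else .075);p=p[g]
    if len(p): print(n,len(p),p.mean(0),"dir",np.arctan2(*(p.mean(0)-C)[::-1]),cv2.fitLine(p.astype(np.float32),2,0,.01,.01).ravel())
# laser line: high points black
d=P[...,:2]-C;k=roi&0
L=(P[...,2]>.095)&(P[...,2]<.125)&(np.hypot(d[...,0],d[...,1])>.09)&(np.hypot(d[...,0],d[...,1])<.27)&(d[...,0]>0.05)&(abs(d[...,1])<.12)
p=P[L][:,:2];print("laser",len(p),p.mean(0)-C,np.arctan2(*(p.mean(0)-C)[::-1]),cv2.fitLine(p.astype(np.float32),2,0,.01,.01).ravel())
r=np.hypot(d[...,0],d[...,1])
G=(P[...,2]>.036)&(P[...,2]<.066)&(r>.142)&(r<.195)&(d[...,0]<0)
p=P[G][:,:2];print("grip",len(p),p.mean(0),np.hypot(*(p.mean(0)-C)),np.arctan2(*(p.mean(0)-C)[::-1]))
s=cv2.resize(im[90:250,210:420],None,fx=3.8,fy=3.7,interpolation=cv2.INTER_CUBIC);cv2.imwrite("pics/c0.png",s)
E
```

```text
disc [0.64373174 0.08274139 0.08350608] medz 0.06754887192358408
red 20 [0.61251681 0.06346005] dir -2.588262763771735 [0.8460976  0.53302807 0.6125168  0.06346005]
green 17 [0.60599522 0.08537908] dir 3.071808737117147 [ 0.9926967  -0.12063667  0.60599524  0.08537908]
orange 83 [ 0.6583424  -0.06533059] dir -1.472441972664729 [ 0.36639962  0.9304576   0.6583424  -0.06533059]
laser 698 [0.16193851 0.02015051] 0.1237967971331987 [0.993385   0.11483108 0.80567026 0.10289191]
grip 182 [0.5118839  0.18413839] 0.16632859751220397 2.4860133495789634
```

View pics/c0.png

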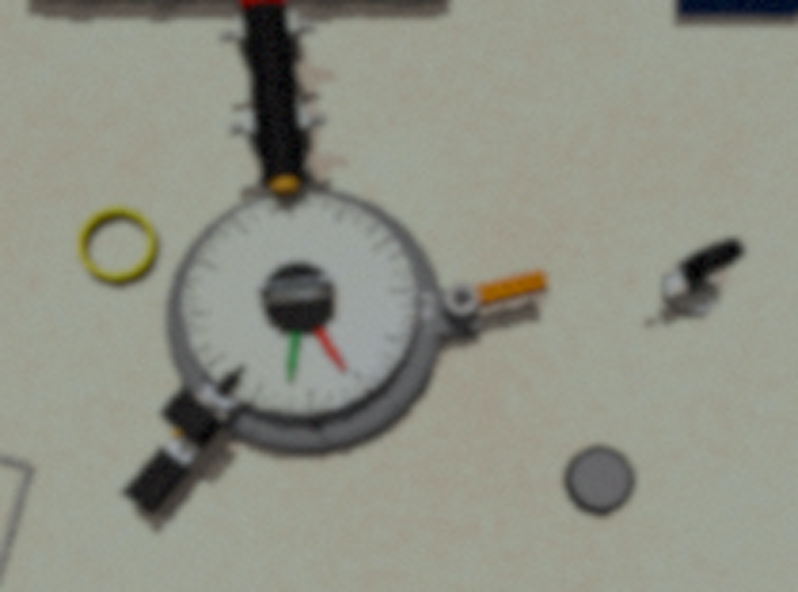

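Measured values:

| Quantity | Value |
|---|---|
| Circle centre | (0.644, 0.083) m |
| Stand yaw | ~0.12 rad |
| Detector arm | ~-0.78 rad |
| Red hand | ~0.43 rad |
| Lever | near slack |

The crop confirms the layout. I'll push with the gripper shut and the jaw axis tangential, so only the leading finger touches the grip.

```bash
cat > plan.py <<'E'
from bench import env
from scipy.spatial.transform import Rotation as Ro
import numpy as np
C=np.array([.6437,.0827])
def tool():
    s=env.state();w,x,y,z=s["tool_rot"];return s,Ro.from_quat([x,y,z,w]).as_matrix()
def plan(pts):
    s,R=tool();p=s["position"];yaw=np.arctan2(R[1,2],R[0,2])
    print("t",s["time_s"],"pos",p.round(4),"yaw",yaw.round(3),"F",s["force"].round(1),"j7",s["joints"][6].round(2))
    for x,y,z,h in pts:
        d=R.T@(np.array([x,y,z])-p);a=(h-yaw+np.pi/2)%np.pi-np.pi/2
        print(np.r_[d,np.degrees(a)*np.sign(R[2,1])].round(4).tolist())
def arc(th,off,r=.172,z=.047):  # finger centre beside grip; off = gap behind centre line
    return (*(C+r*np.array([np.cos(th),np.sin(th)])-off*np.array([-np.sin(th),np.cos(th)])),z,th+np.pi/2)
E
python3 - <<'E'
from plan import *
from h import *
print(tool()[1].round(3));plan([arc(2.486,.06,z=.25),arc(2.486,.06)])
f=dict(np.load("pics/top0.npz"));P=cloud(f);print("bottle",P[208,165],"bracket",P[258,178],"hex",P[[213,240],[213,209]],"cap",P[219,368],"iris",P[165,395])
E
```

```text
[[ 0.902 -0.001  0.431]
 [-0.431 -0.002  0.902]
 [ 0.    -1.    -0.002]]
t 0.1 pos [0.2693 0.5633 0.2306] yaw 1.125 F [-0.2  0.6  0. ] j7 -0.22
[0.3894, -0.0191, -0.1778, 12.0235]
[0.3893, 0.1839, -0.1774, 12.0235]
bottle [0.53548363 0.40321419 0.09649119] bracket [0.40933271 0.39560348 0.0012879 ] hex [[ 0.53848804  0.30508648 -0.00389626]
 [ 0.45980373  0.31040807  0.0030236 ]] cap [ 0.51798298 -0.1402713   0.01413647] iris [ 0.66674181 -0.2158485   0.04695621]
```

Emit:
play_rows --pt "0.03 -0.019 -0.014 1" --pt "0.07 -0.019 -0.032 2" --pt "0.11 -0.019 -0.05 3.5" --pt "0.155 -0.019 -0.071 5" --pt "0.2 -0.019 -0.091 6.5" --pt "0.245 -0.019 -0.112 8" --pt "0.29 -0.019 -0.132 9" --pt "0.33 -0.019 -0.151 10.5" --pt "0.36 -0.019 -0.164 11.5" --pt "0.389 -0.019 -0.178 12" --pt "0.389 -0.019 -0.178 12" --pt "0.389 -0.019 -0.178 12" --gripper 0

```text
time_s: 1.6
position: [0.5427, 0.236, 0.2496]
tool_rot: [-0.669, 0.67, -0.228, 0.227]
force: [0.0, 0.2, -0.5]
width: 0.004
```

```bash
python3 - <<'E'
from plan import *
plan([arc(2.486,.06)])
import cv2;f=env.grab_frame("wrist");cv2.imwrite("pics/w1.png",f["pixels"]);print(f["K"],f["tool_from_camera"].round(4))
E
```

```text
t 1.6 pos [0.5427 0.236  0.2496] yaw 0.917 F [ 0.   0.2 -0.5] j7 0.3
[0.0017, 0.2026, 0.0005, 0.0835]
[[309.70691629   0.         321.88123123]
 [  0.         309.70691629 199.90805931]
 [  0.           0.           1.        ]] [[ 4.000e-04  9.584e-01  2.853e-01 -7.230e-02]
 [ 1.000e-03 -2.853e-01  9.584e-01 -1.433e-01]
 [ 1.000e+00 -1.000e-04 -1.100e-03 -1.000e-04]
 [ 0.000e+00  0.000e+00  0.000e+00  1.000e+00]]
```

View pics/w1.png

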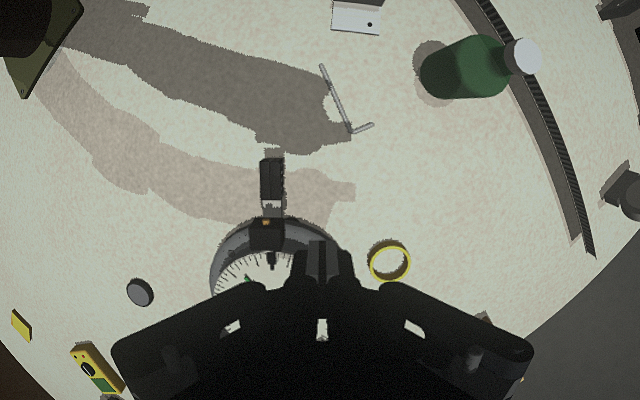

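The wrist view shows the grip at (272,180) and the shut fingers at (320,255), on the grip's left side. The way down is clear, with the hex key far off at (345,120).

Emit:
play_rows --pt "-0.004 0.03 0 0" --pt "-0.004 0.07 0 0" --pt "-0.004 0.11 0 0" --pt "-0.004 0.15 0 0" --pt "-0.004 0.18 0 0" --pt "-0.004 0.203 0 0" --pt "-0.004 0.203 0 0" --pt "-0.004 0.203 0 0"

```text
time_s: 2.65
position: [0.539, 0.2399, 0.0476]
tool_rot: [0.67, -0.67, 0.227, -0.226]
force: [-0.1, -0.1, 0.7]
width: -0.0
```

```bash
python3 - <<'E'
from plan import *
plan([arc(2.486+a,o,r=.177) for a,o in((0,.04),(0,.03),(.1,.03),(.2,.03),(.3,.03),(.4,.03),(.5,.03),(.6,.03))])
E
```

```text
t 2.65 pos [0.539  0.2399 0.0476] yaw 0.919 F [-0.1 -0.1  0.7] j7 0.23
[0.0017, 0.0006, -0.0208, 0.2095]
[0.0017, 0.0006, -0.0308, 0.2095]
[-0.0005, 0.0006, -0.0486, -5.5201]
[-0.0009, 0.0006, -0.0666, -11.2496]
[0.0005, 0.0006, -0.0845, -16.9792]
[0.0037, 0.0006, -0.1021, -22.7088]
[0.0086, 0.0006, -0.1194, -28.4384]
[0.0153, 0.0006, -0.1361, -34.1679]
```

Emit:
play_rows --pt "0.001 0 -0.01 0" --pt "0.001 0 -0.018 0" --pt "0.001 0 -0.024 0" --pt "0.001 0 -0.031 0" --pt "0 0 -0.04 -3" --pt "0 0 -0.05 -6" --pt "-0.001 0 -0.06 -9" --pt "-0.001 0 -0.07 -12" --pt "0 0 -0.079 -15" --pt "0.001 0 -0.087 -18" --pt "0.002 0 -0.095 -20.5" --pt "0.004 0 -0.102 -22.5"

```text
time_s: 4.15
position: [0.48, 0.156, 0.0476]
tool_rot: [0.701, -0.701, 0.091, -0.09]
force: [0.2, 0.9, 0.4]
width: 0.003
```

```bash
cat > look.py <<'E'
from plan import *
from h import *
# outlines of red hand, arm grip in the top view
def meas(tag):
    f=env.grab_frame("top");np.savez(f"pics/{tag}.npz",**f);P=cloud(f);hsv=cv2.cvtColor(f["pixels"],cv2.COLOR_BGR2HSV)
    d=P[...,:2]-C;r=np.hypot(d[...,0],d[...,1])
    G=(P[...,2]>.036)&(P[...,2]<.066)&(r>.142)&(r<.195)&(d[...,0]<0)&(hsv[...,2]<80)
    p=P[G][:,:2];print("grip",len(p),"angle",(np.arctan2(*(p.mean(0)-C)[::-1])%6.2832).round(3))
    v,u=np.nonzero(cv2.inRange(hsv,(0,110,60),(8,255,255)));q=ray(f,np.c_[u,v],.071)[:,:2];q=q[np.hypot(*(q-C).T)<.075]
    print("red",len(q),(np.arctan2(*(q.mean(0)-C)[::-1])%6.2832).round(3))
    k=cv2.inRange(hsv,(9,140,90),(19,255,255));v,u=np.nonzero(k);q=ray(f,np.c_[u,v],.063)[:,:2];q=q[(np.hypot(*(q-C).T)<.2)&(q[:,1]<.0)]
    print("lever",len(q),q.mean(0).round(4))
    return f
E
python3 - <<'E'
from look import *
f=meas("m1");plan([arc(2.886,.03,r=.177)])
E
```

```text
grip 55 angle 2.877
red 20 3.691
lever 79 [ 0.6556 -0.0717]
t 4.2 pos [0.4795 0.1544 0.0475] yaw 1.314 F [-0.4 -1.  -0.2] j7 0.48
[0.0, 0.0005, 0.0021, -0.086]
```

The arm is moving well, at 2.877 rad. The next push stops about 0.1 rad short of the red hand.

```bash
python3 - <<'E'
from plan import *
plan([arc(2.886+a,.03,r=.177) for a in np.arange(1,13)*.06])
E
```

```text
t 4.2 pos [0.4795 0.1544 0.0475] yaw 1.314 F [-0.4 -1.  -0.2] j7 0.48
[-0.0014, 0.0005, -0.0086, -3.5237]
[-0.0022, 0.0005, -0.0193, -6.9615]
[-0.0024, 0.0005, -0.0301, -10.3992]
[-0.0019, 0.0006, -0.0408, -13.837]
[-0.0008, 0.0006, -0.0515, -17.2747]
[0.0009, 0.0006, -0.0622, -20.7125]
[0.0033, 0.0006, -0.0727, -24.1502]
[0.0063, 0.0006, -0.083, -27.588]
[0.0099, 0.0006, -0.0931, -31.0257]
[0.0142, 0.0007, -0.103, -34.4634]
[0.019, 0.0007, -0.1127, -37.9012]
[0.0244, 0.0007, -0.122, -41.3389]
```

Emit:
play_rows --pt "-0.001 0 -0.007 -3" --pt "-0.002 0 -0.018 -6.5" --pt "-0.0025 0 -0.03 -10.5" --pt "-0.002 0 -0.041 -14" --pt "-0.001 0 -0.0515 -17" --pt "0.001 0 -0.062 -20.5" --pt "0.003 0 -0.073 -24" --pt "0.006 0 -0.083 -27.5" --pt "0.01 0 -0.093 -31" --pt "0.014 0 -0.103 -34.5" --pt "0.0175 0 -0.11 -37" --pt "0.0175 0 -0.11 -37"

```text
time_s: 5.7
position: [0.4683, 0.0424, 0.0476]
tool_rot: [-0.693, 0.694, 0.135, -0.137]
force: [0.4, -0.2, 0.4]
width: 0.001
```

```bash
python3 - <<'E'
from look import *
f=meas("m2");plan([arc(3.69,.0285,r=.177)]);w=env.grab_frame("wrist");np.savez("pics/w2.npz",**w,pos=env.state()["position"],R=tool()[1])
cv2.imwrite("pics/w2.png",w["pixels"])
E
```

```text
grip 0 angle nan
red 0 nan
lever 0 [nan nan]
t 5.75 pos [0.4682 0.0431 0.0476] yaw 1.959 F [-0.7  0.9 -0.1] j7 0.96
[-0.0019, 0.0007, -0.0299, -9.1911]look.py:8: RuntimeWarning: Mean of empty slice.
  p=P[G][:,:2];print("grip",len(p),"angle",(np.arctan2(*(p.mean(0)-C)[::-1])%6.2832).round(3))
  ret = um.true_divide(
look.py:10: RuntimeWarning: Mean of empty slice.
  print("red",len(q),(np.arctan2(*(q.mean(0)-C)[::-1])%6.2832).round(3))
look.py:12: RuntimeWarning: Mean of empty slice.
  print("lever",len(q),q.mean(0).round(4))
```

View pics/w2.png

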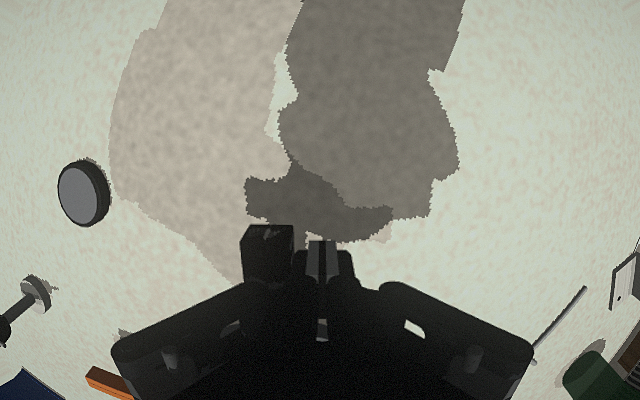

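The wrist view shows the grip (268,250) against the leading finger, but the pointer is hidden and the robot covers the top view. I'll push to about 3.66, retreat, and look from straight above the pointer.

Emit:
play_rows --pt "-0.001 0 -0.006 -2" --pt "-0.002 0 -0.013 -4" --pt "-0.002 0 -0.019 -6" --pt "-0.002 0 -0.0245 -7.5" --pt "-0.002 0 -0.0245 -7.5" --pt "-0.002 0 -0.01 -7.5" --pt "-0.002 0 0.015 -7.5" --pt "-0.002 -0.05 0.02 -7.5" --pt "-0.002 -0.1 0.02 -7.5" --pt "-0.002 -0.15 0.02 -7.5" --pt "-0.002 -0.18 0.02 -7.5" --pt "-0.002 -0.18 0.02 -7.5"

```text
time_s: 7.3
position: [0.4605, 0.0618, 0.2296]
tool_rot: [-0.683, 0.684, 0.182, -0.181]
force: [-0.3, 0.0, -0.5]
width: -0.005
```

```bash
python3 - <<'E'
from plan import *
plan([(*C,.23,3.66+np.pi/2)])
E
```

```text
t 7.3 pos [0.4605 0.0618 0.2296] yaw 2.089 F [-0.3  0.  -0.5] j7 1.31
[0.1695, -0.0, -0.0727, 0.0135]
```

Emit:
play_rows --pt "0.03 0 -0.013 0" --pt "0.07 0 -0.03 0" --pt "0.11 0 -0.047 0" --pt "0.145 0 -0.062 0" --pt "0.17 0 -0.073 0" --pt "0.17 0 -0.073 0" --pt "0.17 0 -0.073 0"

```text
time_s: 8.18
position: [0.6426, 0.0826, 0.2286]
tool_rot: [-0.683, 0.684, 0.181, -0.182]
force: [-0.5, 0.1, -0.2]
width: 0.0
```

```bash
python3 - <<'E'
from look import *
s,R=tool();w=env.grab_frame("wrist");np.savez("pics/w3.npz",**w,pos=s["position"],Rt=R)
im=w["pixels"];print(s["position"]);cv2.imwrite("pics/w3.png",im)
E
```

```text
[0.64264742 0.08262853 0.22864872]
```

View pics/w3.png

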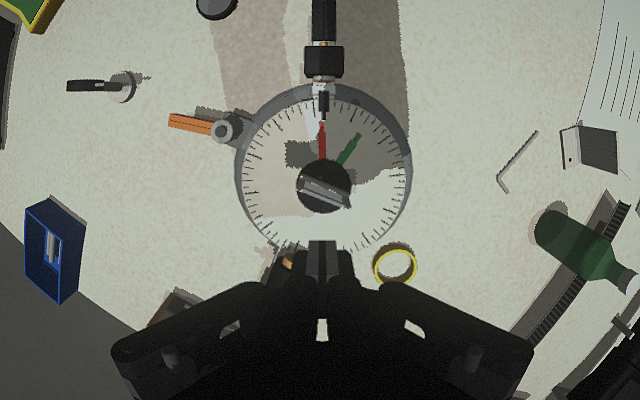

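This is a clear view: red hand from (323,160) to (321,122), pointer tip at about (322,118), arm above it, and lever at (190,124). I'll measure the angles by ray casting.

```bash
cat > wm.py <<'E'
from h import *
def wray(w,uv,z):
    uv=np.atleast_2d(uv).astype(float);K=w["K"];T=w["tool_from_camera"]
    d=(uv-K[:2,2])/K[0,0];r=np.hypot(*d.T);s=np.where(r>1e-9,np.sin(r)/np.maximum(r,1e-9),1)
    D=np.c_[d*s[:,None],np.cos(r)]@T[:3,:3].T@w["Rt"].T
    c=w["pos"]+w["Rt"]@T[:3,3]
    return (c+D*((z-c[2])/D[:,2])[:,None])[:,:2]
def ang(p,C):return np.arctan2(p[...,1]-C[1],p[...,0]-C[0])%(2*np.pi)
def wmeas(w,C0=np.array([.6437,.0827])):
    im=w["pixels"];hsv=cv2.cvtColor(im,cv2.COLOR_BGR2HSV);v,u=np.mgrid[:400,:640];uv=np.c_[u.ravel(),v.ravel()]
    s,val,hue=(hsv[...,i].ravel().astype(int) for i in(1,2,0))
    red=((hue<8)|(hue>174))&(s>120)&(val>50)
    Rp=wray(w,uv[red],.071);Rp=Rp[np.hypot(*(Rp-C0).T)<.07]
    # base rim (radius 105, z .032) against the white face is unreliable: use outer edge of face
    p69=wray(w,uv,.069);r0=np.hypot(*(p69-C0).T);th=ang(p69,C0);E=[]
    sel=(r0>.065)&(r0<.1)
    for t in np.arange(0,6.28,.03):
        rr=np.arange(.07,.097,.0005)
        # project ring samples by nearest pixel
        k=sel&(abs((th-t+np.pi)%(2*np.pi)-np.pi)<.012)
        o=np.argsort(r0[k]);a=val[k][o].astype(float);ra=r0[k][o]
        if len(a)<8:continue
        a=np.convolve(a,[1/3]*3,"valid");g=a[3:]-a[:-3];j=g.argmin()
        if g[j]<-40:E.append((C0+(ra[j+1]+ra[j+4])/2*np.r_[np.cos(t),np.sin(t)]))
    q=circ(np.array(E));print("face circle",q.round(4),len(E))
    C=q[:2] if abs(q[2]-.085)<.003 and np.hypot(*(q[:2]-C0))<.006 else C0
    l=cv2.fitLine(Rp.astype(np.float32),2,0,.01,.01).ravel();rt=np.hypot(*(Rp-C).T)
    tip=Rp[rt>rt.max()-.012]
    ra=ang(Rp.mean(0),C);print("red n",len(Rp),"ang mean",ra.round(4),"tip",ang(tip.mean(0),C).round(4),"rmax",rt.max().round(4),"line dir",(np.arctan2(-l[1],-l[0])%6.2832).round(4))
    P=wray(w,uv,.073);d=P-C;r=np.hypot(*d.T);a=(ang(P,C)-ra+np.pi)%(2*np.pi)-np.pi
    for lo,hi in((.064,.069),(.069,.075),(.075,.083)):
        k=(r>lo)&(r<hi)&(abs(a)<.16)&(val<70)
        print("pointer",lo,k.sum(),"rel.to red",np.mean(a[k]).round(4) if k.any() else None)
    G=wray(w,uv,.060);d=G-C;r=np.hypot(*d.T);aa=(ang(G,C)-ra+np.pi)%(2*np.pi)-np.pi
    k=(r>.15)&(r<.18)&(abs(aa)<.2)&(val<60);print("grip rel",k.sum(),aa[k].mean().round(4),np.percentile(aa[k],[3,97]).round(3))
    og=(hue>=8)&(hue<20)&(s>140)&(val>80);O=wray(w,uv[og],.063);O=O[(np.hypot(*(O-C).T)>.1)&(np.hypot(*(O-C).T)<.2)]
    if len(O):
        o=cv2.fitLine(O.astype(np.float32),2,0,.01,.01).ravel();print("lever",len(O),O.mean(0).round(4),np.arctan2(*o[[1,0]]).round(3),"ext",O.min(0).round(3),O.max(0).round(3))
    return C,ra
E
python3 - <<'E'
from wm import *
w=dict(np.load("pics/w3.npz"));wmeas(w)
cv2.imwrite("pics/w3c.png",cv2.resize(w["pixels"][70:215,230:415],None,fx=4,fy=4,interpolation=cv2.INTER_CUBIC))
E
```

```text
face circle [0.6414 0.0829 0.0835] 157
red n 220 ang mean 3.7007 tip 3.7042 rmax 0.0609 line dir 3.6967
pointer 0.064 17 rel.to red -0.0377
pointer 0.069 45 rel.to red -0.0387
pointer 0.075 87 rel.to red -0.03
grip rel 649 -0.041 [-0.109  0.027]
lever 560 [ 0.653  -0.0688] -0.748 ext [ 0.517 -0.097] [0.742 0.096]
```

View pics/w3c.png

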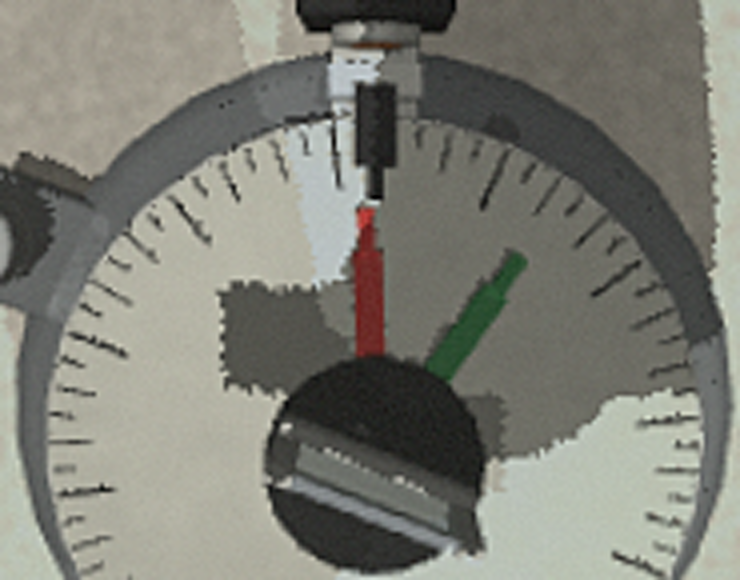

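Both the numbers and the crop put the pointer about 0.039 rad (2.5 mm) short of the red tip. I'll rotate the last push pose by 0.039 rad about the axis and repeat the push.

```bash
cat >> plan.py <<'E'
def rotabout(p,a,c=np.array([.6425,.0828])):
    return c+np.array([[np.cos(a),-np.sin(a)],[np.sin(a),np.cos(a)]])@(np.asarray(p)-c)
E
python3 - <<'E'
from plan import *
y=1.959;z=np.array([np.cos(y),np.sin(y)]);x=np.array([np.sin(y),-np.cos(y)])
P=np.array([.4682,.0431])-.002*x-.0245*z
Q=rotabout(P,.039);h=2.089+.039;zz=np.array([np.cos(h),np.sin(h)])
print(P,Q)
plan([(*(Q+.035*zz),.2286,h),(*(Q+.035*zz),.0476,h),(*Q,.0476,h)])
E
```

```text
[0.47562271 0.01966598] [0.47821121 0.01320742]
t 8.225 pos [0.6427 0.0826 0.2291] yaw 2.09 F [ 0.3  0.  -0. ] j7 1.46
[-0.1785, 0.0006, 0.0565, -2.1515]
[-0.1784, 0.1816, 0.0568, -2.1515]
[-0.177, 0.1817, 0.0218, -2.1515]
```

Emit:
play_rows --pt "-0.04 0 0.013 0" --pt "-0.09 0 0.028 -1" --pt "-0.14 0 0.044 -2" --pt "-0.178 0 0.057 -2.15" --pt "-0.178 0 0.057 -2.15" --pt "-0.1785 0.05 0.057 -2.15" --pt "-0.1785 0.1 0.057 -2.15" --pt "-0.1785 0.15 0.057 -2.15" --pt "-0.1785 0.181 0.057 -2.15" --pt "-0.1785 0.181 0.057 -2.15"

```text
time_s: 9.48
position: [0.4587, 0.0433, 0.0468]
tool_rot: [-0.679, 0.681, 0.194, -0.196]
force: [-0.1, 0.1, 0.8]
width: -0.002
```

```bash
python3 - <<'E'
from plan import *
plan([(.4782,.0132,.0476,2.128)])
E
```

```text
t 9.475 pos [0.4587 0.0433 0.0468] yaw 2.13 F [-0.1  0.1  0.8] j7 0.98
[0.0006, -0.0007, -0.0359, 0.0939]
```

Emit:
play_rows --pt "0.0005 0 -0.01 0" --pt "0.0005 0 -0.02 0" --pt "0.0005 0 -0.027 0" --pt "0.0005 0 -0.031 0" --pt "0.0005 0 -0.034 0" --pt "0.0005 0 -0.036 0" --pt "0.0005 0 -0.036 0"

```text
time_s: 10.35
position: [0.4782, 0.013, 0.0468]
tool_rot: [-0.679, 0.681, 0.194, -0.196]
force: [-0.7, 0.3, 0.0]
width: -0.004
```

Emit:
play_rows --pt "0 0 0.005 0" --pt "0 0 0.025 0" --pt "0 0 0.04 0" --pt "0 -0.05 0.04 0" --pt "0 -0.1 0.04 0" --pt "0 -0.15 0.04 0" --pt "0 -0.18 0.04 0" --pt "0 -0.18 0.04 0"

```text
time_s: 11.35
position: [0.4587, 0.0482, 0.2286]
tool_rot: [-0.679, 0.681, 0.195, -0.195]
force: [-0.6, 0.2, -0.5]
width: 0.001
```

```bash
python3 - <<'E'
from plan import *
plan([(*C,.23,3.66+np.pi/2)])
E
```

```text
t 11.35 pos [0.4587 0.0482 0.2286] yaw 2.13 F [-0.6  0.2 -0.5] j7 1.33
[0.1751, -0.0012, -0.0689, 2.3231]
```

Emit:
play_rows --pt "0.04 0 -0.016 0.5" --pt "0.085 0 -0.034 1" --pt "0.13 0 -0.051 1" --pt "0.165 0 -0.065 1" --pt "0.175 0.02 -0.069 1" --pt "0.175 0.04 -0.069 1" --pt "0.175 0.04 -0.069 1" --pt "0.175 0.04 -0.069 1"

```text
time_s: 12.35
position: [0.6429, 0.0824, 0.1885]
tool_rot: [-0.68, 0.682, 0.189, -0.189]
force: [-0.1, -0.5, -0.5]
width: -0.003
```

```bash
python3 - <<'E'
from wm import *
from plan import *
s,R=tool();w=env.grab_frame("wrist");w.update(pos=s["position"],Rt=R);np.savez("pics/w4.npz",**w)
wmeas(w);cv2.imwrite("pics/w4.png",w["pixels"])
cv2.imwrite("pics/w4c.png",cv2.resize(w["pixels"][50:190,250:390],None,fx=4,fy=4,interpolation=cv2.INTER_CUBIC))
E
```

```text
face circle [0.642  0.0832 0.0839] 128
red n 294 ang mean 3.6995 tip 3.6981 rmax 0.0612 line dir 3.693
pointer 0.064 27 rel.to red -0.0039
pointer 0.069 62 rel.to red -0.0104
pointer 0.075 119 rel.to red -0.005
grip rel 690 -0.0065 [-0.076  0.062]
lever 692 [ 0.6536 -0.0694] -0.753 ext [ 0.518 -0.097] [0.669 0.012]
```

View pics/w4c.png

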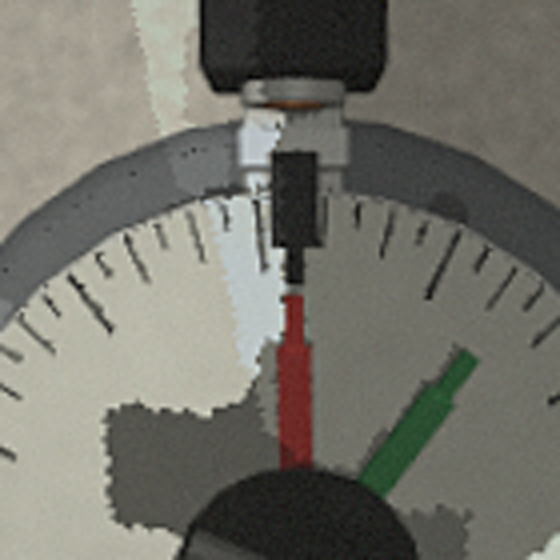

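The pointer is on the red tip: the crop shows 294 against 293, and the residual is about -0.005 rad (0.3 mm). Next is the lever.

```bash
cat >> plan.py <<'E'
Cc=np.array([.6422,.083]);psi=.12
cs,sn=np.cos(psi),np.sin(psi)
piv=Cc+np.array([[cs,-sn],[sn,cs]])@np.array([-.010,-.1175])
def lev(q,off,r=.05,z=.046):  # finger behind lever at joint q; heading = -push dir
    a=psi-1.361-q;u=np.array([np.cos(a),np.sin(a)]);b=np.array([-np.sin(a),np.cos(a)])
    return (*(piv+r*u+off*b),z,a+np.pi/2)
E
python3 - <<'E'
from plan import *
from wm import *
w=dict(np.load("pics/w4.npz"));hsv=cv2.cvtColor(w["pixels"],cv2.COLOR_BGR2HSV)
v,u=np.nonzero(cv2.inRange(hsv,(6,130,70),(20,255,255)));O=wray(w,np.c_[u,v],.063)
O=O[(np.hypot(*(O-piv).T)<.075)];m=O.mean(0)-piv;a=np.arctan2(m[1],m[0])
print("piv",piv,"n",len(O),"mean r",np.hypot(*m),"q",psi-1.361-a,"ext r",np.hypot(*(O-piv).T).min(),np.hypot(*(O-piv).T).max())
plan([lev(.08,.06,z=.23),lev(.08,.06)]);print(lev(.08,.06),lev(1.05,.0235))
E
```

```text
piv [ 0.6463381  -0.03485214] n 692 mean r 0.03713461683368547 q 0.07030958529012876 ext r 0.012913844562863019 0.06371788317434417
t 12.4 pos [0.6433 0.0825 0.1891] yaw 2.113 F [-1.  -0.5  0.9] j7 1.43
[-0.0149, -0.0403, -0.1674, -73.2598]
[-0.0149, 0.1437, -0.1668, -73.2598]
(np.float64(0.7168361960994716), np.float64(-0.06846787958671124), 0.046, 0.24979632679489638) (np.float64(0.6310254871912244), np.float64(-0.08793484536660191), 0.046, -0.7202036732051038)
```

Emit:
play_rows --pt "0 -0.02 -0.01 6" --pt "0 -0.04 -0.025 15" --pt "0 -0.04 -0.04 24" --pt "-0.005 -0.04 -0.06 33" --pt "-0.005 -0.04 -0.075 43" --pt "-0.01 -0.04 -0.09 53" --pt "-0.01 -0.04 -0.11 63" --pt "-0.015 -0.04 -0.13 73" --pt "-0.015 -0.04 -0.15 83" --pt "-0.015 -0.04 -0.167 92" --pt "-0.015 -0.04 -0.167 101" --pt "-0.015 -0.04 -0.167 106.7"

```text
time_s: 13.9
position: [0.7167, -0.0681, 0.2306]
tool_rot: [-0.558, 0.558, -0.433, 0.436]
force: [-0.2, -0.9, 0.0]
width: 0.002
```

```bash
python3 - <<'E'
from plan import *
plan([lev(.08,.06,z=.23),lev(.08,.06)])
import cv2;cv2.imwrite("pics/w5.png",env.grab_frame("wrist")["pixels"])
E
```

```text
t 13.9 pos [ 0.7167 -0.0681  0.2306] yaw 0.246 F [-0.2 -0.9  0. ] j7 0.16
[0.0004, 0.0006, 0.0, -0.1907]
[-0.0002, 0.1846, -0.0004, -0.1907]
```

View pics/w5.png

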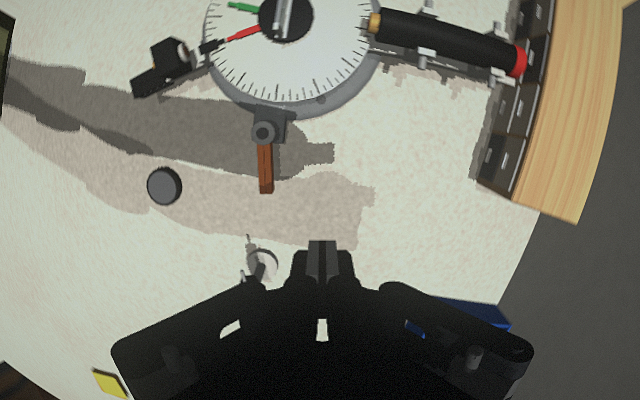

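The wrist view shows the lever at (265,165), with the fingers to come down on its far side. The iris (262,262) is about 14 cm off in y and the laser is clear. I'll descend.

Emit:
play_rows --pt "0 0.03 0 0" --pt "0 0.07 0 0" --pt "0 0.11 0 0" --pt "0 0.15 0 0" --pt "0 0.175 0 0" --pt "0 0.185 0 0" --pt "0 0.185 0 0"

```text
time_s: 14.82
position: [0.7174, -0.0681, 0.0459]
tool_rot: [0.557, -0.557, 0.434, -0.437]
force: [0.2, -0.0, -0.2]
width: 0.0
```

```bash
python3 - <<'E'
from plan import *
plan([lev(.08,.035),lev(.08,.025)]+[lev(q,.0235) for q in np.arange(.15,1.0,.1)]+[lev(.97,.0235)])
E
```

```text
t 14.825 pos [ 0.7174 -0.0681  0.0459] yaw 0.245 F [ 0.2 -0.  -0.2] j7 0.12
[0.0004, -0.0001, -0.0256, -0.2676]
[0.0004, -0.0001, -0.0356, -0.2676]
[0.0019, -0.0002, -0.0407, 3.7431]
[0.0037, -0.0002, -0.0459, 9.4727]
[0.0049, -0.0002, -0.0513, 15.2022]
[0.0056, -0.0002, -0.0568, 20.9318]
[0.0057, -0.0002, -0.0623, 26.6614]
[0.0053, -0.0002, -0.0678, 32.391]
[0.0044, -0.0002, -0.0732, 38.1205]
[0.0029, -0.0002, -0.0785, 43.8501]
[0.0008, -0.0003, -0.0837, 49.5797]
[0.0004, -0.0003, -0.0847, 50.7256]
```

Emit:
play_rows --pt "0 0 -0.013 0" --pt "0 0 -0.025 0" --pt "0.0005 0 -0.034 1" --pt "0.002 0 -0.0405 4" --pt "0.0035 0 -0.046 9.5" --pt "0.005 0 -0.051 15" --pt "0.0055 0 -0.057 21" --pt "0.0055 0 -0.062 26.5" --pt "0.005 0 -0.068 32.5" --pt "0.0045 0 -0.073 38" --pt "0.003 0 -0.0785 44" --pt "0.001 0 -0.083 49"

```text
time_s: 16.32
position: [0.6384, -0.0898, 0.0467]
tool_rot: [-0.327, 0.324, -0.626, 0.63]
force: [2.1, -1.7, 0.5]
width: -0.002
```

```bash
python3 - <<'E'
from plan import *
plan([lev(q,.0235) for q in (.97,1.0,1.03,1.05,1.08)])
E
```

```text
t 16.325 pos [ 0.6384 -0.0898  0.0467] yaw -0.615 F [ 2.1 -1.7  0.5] j7 -0.48
[0.0011, 0.0006, -0.003, 1.4442]
[0.0017, 0.0006, -0.0045, 3.1631]
[0.0023, 0.0006, -0.006, 4.882]
[0.0027, 0.0006, -0.0071, 6.0279]
[0.0032, 0.0006, -0.0086, 7.7468]
```

Emit:
play_rows --pt "0.001 0 -0.002 1" --pt "0.0015 0 -0.004 3" --pt "0.002 0 -0.0055 4.5" --pt "0.002 0 -0.0055 4.5"

```text
time_s: 16.82
position: [0.6327, -0.0882, 0.0467]
tool_rot: [-0.302, 0.299, -0.638, 0.642]
force: [-0.2, -1.1, 0.5]
width: 0.0
```

Emit:
play_rows --pt "0 0 -0.001 1" --pt "0 0 -0.001 1"

```text
time_s: 17.08
position: [0.6317, -0.0875, 0.0465]
tool_rot: [-0.296, 0.293, -0.641, 0.645]
force: [0.4, -1.1, 1.7]
width: -0.002
```

```bash
python3 - <<'E'
from plan import *
plan([lev(q,.0235) for q in (1.0,1.05,1.08)])
E
```

```text
t 17.075 pos [ 0.6317 -0.0875  0.0465] yaw -0.711 F [ 0.4 -1.1  1.7] j7 -0.54
[-0.0004, 0.0006, 0.0022, -2.3515]
[0.0008, 0.0005, -0.0003, 0.5133]
[0.0014, 0.0005, -0.0018, 2.2322]
```

Emit:
play_rows --pt "0.0005 0 -0.001 1" --pt "0.0005 0 -0.001 1"

```text
time_s: 17.32
position: [0.6306, -0.0872, 0.0465]
tool_rot: [-0.29, 0.287, -0.644, 0.647]
force: [0.5, -0.6, 0.5]
width: 0.002
```

Emit:
play_rows --pt "0.0005 0 -0.001 0.5" --pt "0.0005 0 -0.001 0.5"

```text
time_s: 17.58
position: [0.6294, -0.0866, 0.0465]
tool_rot: [-0.288, 0.285, -0.645, 0.648]
force: [0.3, -1.6, 0.2]
width: -0.0
```

Emit:
play_rows --pt "0 0 -0.001 0.5" --pt "0 0 -0.001 0.5"

```text
time_s: 17.82
position: [0.6288, -0.0863, 0.0466]
tool_rot: [-0.285, 0.282, -0.646, 0.65]
force: [0.7, -1.5, 0.4]
width: 0.002
```

Emit:
play_rows --pt "0 0 -0.001 0.5" --pt "0 0 -0.001 0.5"

```text
time_s: 18.08
position: [0.6287, -0.0863, 0.0466]
tool_rot: [-0.282, 0.278, -0.647, 0.652]
force: [2.0, -2.6, -1.3]
width: -0.005
```

Emit:
play_rows --pt "0 0 -0.001 0.5" --pt "0 0 -0.001 0.5"

```text
time_s: 18.32
position: [0.6285, -0.0863, 0.0467]
tool_rot: [-0.279, 0.275, -0.648, 0.653]
force: [3.0, -5.2, -1.4]
width: 0.001
```

Emit:
play_rows --pt "0 0 -0.001 0" --pt "0 0 -0.001 0"

```text
time_s: 18.58
position: [0.6286, -0.0864, 0.0468]
tool_rot: [-0.28, 0.275, -0.647, 0.654]
force: [3.6, -2.9, -3.3]
width: -0.002
```

The position has stalled and the force has risen to about 5 N, so the lever is on its hard stop. I'll retract and inspect from above.

Emit:
play_rows --pt "0 0 0.005 0" --pt "0 0 0.018 0" --pt "0 0 0.022 0" --pt "0 -0.05 0.022 0" --pt "0 -0.1 0.022 0" --pt "0 -0.15 0.022 0" --pt "0 -0.19 0.022 0" --pt "0 -0.19 0.022 0"

```text
time_s: 19.58
position: [0.6445, -0.1008, 0.2409]
tool_rot: [-0.282, 0.272, -0.646, 0.655]
force: [0.4, 0.2, -0.6]
width: -0.002
```

```bash
python3 - <<'E'
from plan import *
plan([(*Cc,.235,2.11)])
E
```

```text
t 19.575 pos [ 0.6445 -0.1008  0.2409] yaw -0.766 F [ 0.4  0.2 -0.6] j7 -0.59
[-0.1309, 0.0046, -0.1292, 15.2334]
```

Emit:
play_rows --pt "-0.01 0 -0.01 -8" --pt "-0.025 0 -0.025 -18" --pt "-0.04 0 -0.04 -28" --pt "-0.055 0 -0.055 -38" --pt "-0.07 0 -0.07 -48" --pt "-0.085 0 -0.085 -58" --pt "-0.1 0 -0.1 -68" --pt "-0.115 0 -0.115 -78" --pt "-0.131 0 -0.129 -88" --pt "-0.131 0 -0.129 -98" --pt "-0.131 0 -0.129 -105" --pt "-0.131 0 -0.129 -105"

```text
time_s: 21.08
position: [0.6415, 0.0828, 0.2383]
tool_rot: [-0.684, 0.686, -0.171, 0.182]
force: [-0.0, -0.1, -0.6]
width: -0.001
```

Emit:
play_rows --pt "0 0.005 0 -8" --pt "0 0.01 0 -18" --pt "0 0.02 0 -28" --pt "0 0.03 0 -38" --pt "0 0.04 0 -48" --pt "0 0.045 0 -57" --pt "0 0.05 0 -60" --pt "0 0.05 0 -60" --pt "0 0.05 0 -60"

```text
time_s: 22.2
position: [0.6422, 0.0825, 0.1882]
tool_rot: [-0.678, 0.685, 0.193, -0.184]
force: [0.6, -0.1, -0.4]
width: -0.005
```

```bash
python3 - <<'E'
from wm import *
from plan import *
s,R=tool();w=env.grab_frame("wrist");w.update(pos=s["position"],Rt=R);np.savez("pics/w6.npz",**w)
print(s["position"],s["time_s"]);C_,ra=wmeas(w)
hsv=cv2.cvtColor(w["pixels"],cv2.COLOR_BGR2HSV)
v,u=np.nonzero(cv2.inRange(hsv,(6,130,70),(20,255,255)));O=wray(w,np.c_[u,v],.063)
O=O[(np.hypot(*(O-piv).T)<.075)];m=O.mean(0)-piv;a=np.arctan2(m[1],m[0])
print("lever q",psi-1.361-a,len(O))
cv2.imwrite("pics/w6.png",cv2.resize(w["pixels"][20:230,150:430],None,fx=2.8,fy=2.8,interpolation=cv2.INTER_CUBIC))
E
```

```text
[0.64217861 0.08245829 0.18823083] 22.2
face circle [0.6417 0.0832 0.0836] 134
red n 288 ang mean 3.7055 tip 3.7002 rmax 0.0611 line dir 3.6958
pointer 0.064 26 rel.to red -0.0113
pointer 0.069 62 rel.to red -0.0167
pointer 0.075 124 rel.to red -0.0145
grip rel 639 -0.0115 [-0.08   0.056]
lever 766 [ 0.6195 -0.0606] -0.129 ext [ 0.519 -0.086] [0.75  0.095]
lever q 1.0586040556187295 761
```

View pics/w6.png

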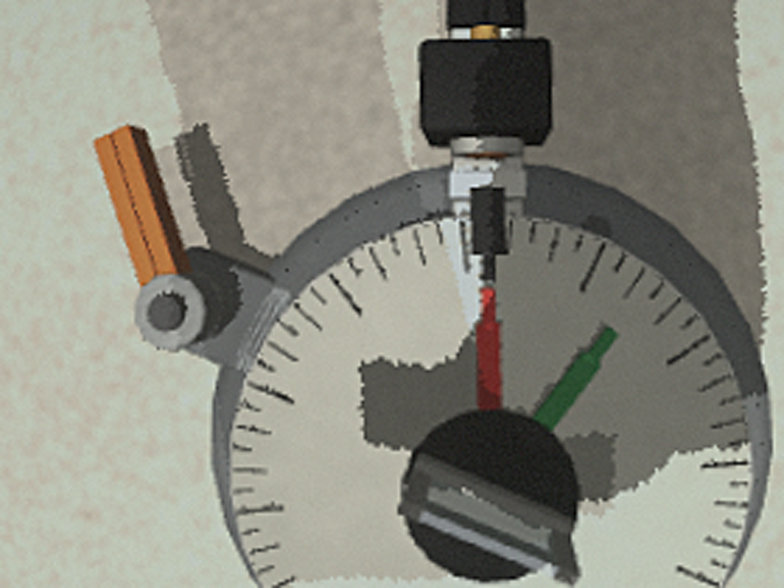

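The lever is home (q≈1.06, stop at 1.05). The pointer (488) and red tip (487) are still in line, and nothing else moved. The robot is clear, so I'll hand in.

```bash
python3 -c "
from bench import env
print(env.hand_in())"
```

```text
the job is handed in; nothing more can be done
None
```

The detector arm's pointer is on the tip of the red hand, and the orange clamp lever is fully home. I handed the job in at about 22 s, with the robot clear of everything. `hand_in` reports no verdict, so the checks below are my own.

- **Detector arm:** I pushed it round in three pushes with one finger of the shut gripper on the left face of its black grip. I then looked from above and corrected a 0.039 rad shortfall. After clamping, the pointer measured about 0.006–0.015 rad (0.4–0.9 mm) short of the red hand, depending on which part of each was measured. In the picture they line up to within a pixel. Readings before clamping were 0.003–0.010 rad; the absolute angle of the grip did not change, so the shift looks like measuring noise.
- **Clamp lever:** I pushed it clockwise until it stopped moving, at about 5 N. It measured about 1.06 rad against the stop at 1.05.
- **Everything else:** The centre of the circle measured the same before and after clamping to within 0.5 mm. The red hand's angle agreed to within 0.006 rad. I did not measure the loose items again at the end, but the gripper kept clear of them.
- **Check that failed:** One top-camera measurement gave nothing because the robot blocked the view, so I used the wrist camera for the later checks.

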